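# Load a power board into the test jig and close its interlocked guard

## Task

Lift the power board with the single tall transformer out of the tray by that transformer with a light grip (its core cracks above about 40 N a finger), lay it softly and flat between the pins of the test jig, either way round, and let go. Then put the clear guard hood over it without bumping it, the hood's tongue straight down into the interlock switch's slot and the hood fully home on the jig. Never press or drop either onto the jig with more than 30 N, and leave the other boards where they are.

Things in the scene. Friction and masses are not known exactly. Their poses are not given: they have to be found in the camera images.
- module_core (a point): Grip point of the board to load: on the axis of its tall grey rectangular transformer, 30 (x) x 22 (y) mm, which stands at the board's middle from 3 to 41 mm above the board's underside. The point is 27 mm above that underside, 24 mm above the board's face. Axes as the board's: x along its long side, z up. Take it across the 22 mm width (fingers closing along y).
- module: The board to load, with its transformer: green, 80 (x) x 56 (y) x 3 mm, about 0.11 kg, lying in one of the tray's four pockets. Origin at the centre of its underside.
- nest (a point): Centre of the board's place, on the upper face of the jig's sprung top plate, 30 mm above the table; x along the board's length, towards the interlock switch, z up. Six tapered steel pins 11 mm high stand round it: the board has 2.5 mm of play each way at their feet, about 5 mm at their tips. A laid board rests on the plate, so module_core is then 27 mm above this point.
- jig: The jig, fixed to the table: a grey base 200 (x) x 136 (y) x 8 mm and above it an aluminium plate 180 x 124 x 10 mm that carries pins and interlock switch and floats on springs: it stays up to about 2 N, then gives 1 mm for every 3 N and meets its stop 8 mm down, at about 26 N. Origin on the table below nest, axes as nest.
- slot (a point): Centre of the mouth of the slot in the top of the interlock switch, a grey plastic block 36 (x) x 44 (y) x 40 mm on the top plate. The slot is 11 mm in x, 25 mm in y, 30 mm deep and flared by 4 mm at the mouth. It lies 83 mm from nest along +x and 40 mm above it; axes as nest.
- hood_grip (a point): Middle of the hood's grip, a black upright block 66 (x) x 14 (y) x 40 mm on its roof, spanning 62 to 102 mm above the hood's lower rim; this point is 84 mm above the rim. Fingers close along y. x points to the side with the tongue, z up. Fully home, the rim rests on the jig plate and this point is straight above nest by 84 mm.
- hood: The loose guard hood, about 0.3 kg: an open-bottomed clear plastic box with grey edges, 120 (x) x 98 (y) x 62 mm outside, 3 mm walls, standing on the table at the start. Origin at the centre of its lower rim, axes as hood_grip.
- tongue_tip (a point): Middle of the lower end of the steel tongue, a flat blade 18 mm wide (y), 5 mm thick (x), hanging down from a flat bracket on the hood's +x side, 83 mm from hood_grip along x and 66 mm below it (18 mm above the hood's rim). Axes as hood_grip. With the hood fully home it is 22 mm below slot.
- tray: Shallow black tray fixed to the table, 196 (x) x 168 (y) mm, four pockets 92 x 78 mm inside, floor 4 mm thick, walls 12 mm above the table. Origin at the centre of its underside.
- caps_board_mid (a point): Another board in the tray, same size, with two round aluminium cans 30 mm tall; point at its middle, 18 mm above its underside. Leave it.
- fin_board_mid (a point): Another board in the tray, same size, with a low finned heat sink 22 mm tall; point at its middle, 12 mm above its underside. Leave it.
- plug_board_mid (a point): Another board in the tray, same size, with a white connector strip 12 mm tall; point at its middle, 9 mm above its underside. Leave it.
Mind the look-alikes: they are no part of the job. What is shaped like the hood but blue is not meant. Leave any yellow look-alike of the jig alone.

How it is judged:
On the way, in this order (a step that is already met when the one before it is completed fails the run):
1. the board lies flat between the pins of the jig, let go, before the hood goes on (horizontal distance between module_core and nest below 0.006 m and z of module_core in the frame of nest between 0.023 and 0.031 m and angle between the x axis of module_core and the x axis of nest, either way round below 0.12 rad and angle between module_core's own z axis and vertical below 0.06 rad and contact force between the fingers and module below 0.1 N), for 0.2 s.
2. the hood stands fully home with its tongue in the slot (z of tongue_tip in the frame of slot below -0.018 m and x of tongue_tip in the frame of slot between -0.006 and 0.006 m and y of tongue_tip in the frame of slot between -0.007 and 0.007 m and angle between the x axis of hood_grip and the x axis of nest, either way round below 0.12 rad and angle between hood_grip's own z axis and vertical below 0.06 rad), for 0.2 s.
At the end, for the whole second after the job is handed in: The transformer board lies flat on the jig plate within 6 mm of the middle of its place and square to it within 0.12 rad (either way round), and the hood stands upright over it, at rest, its tongue at least 18 mm deep in the slot and its sides parallel to the jig within 0.12 rad (all of step 2 and horizontal distance between module_core and nest below 0.006 m and z of module_core in the frame of nest between 0.023 and 0.031 m and angle between the x axis of module_core and the x axis of nest, either way round below 0.12 rad and angle between module_core's own z axis and vertical below 0.06 rad and linear speed of each of module, hood below 0.02 m/s); the robot touches nothing.
It fails at once if the transformer board is squeezed with more than 90 N in all by the fingers (about 45 N a finger) (contact force between the fingers and module above 90 N).
It fails at once if the board is pressed or dropped on the jig with more than 30 N (contact force between module and jig above 30 N).
It fails at once if the hood or its tongue is pressed or dropped on the jig with more than 30 N (contact force between hood and jig above 30 N).
It fails at once if the hood bumps the transformer board with more than 5 N (contact force between hood and module above 5 N).
It fails at once if another board is moved by more than 15 mm (distance of any of caps_board_mid, fin_board_mid, plug_board_mid from where it was at the start of the episode above 0.015 m).
It also fails if it takes over 72 s, if anything falls off the work surface, if the arm or the gripper's body presses on something with over 40 N, if the wrist force passes 120 N, or if a joint passes its speed limit or range.

## Robot

A 7-joint arm with a two-finger parallel gripper is mounted at the origin on the work surface. World frame = base frame: x ahead of the robot, y to its left, z up, the work surface at z = 0. Lengths are in m, angles in rad, forces in N, time in s.
With the tool pointing down it reaches from about 0.4 to 0.85 m from the base axis. Payload 4.4 kg.
Tool frame: the origin (TCP) lies at the very end of the fingers, on their centre line; the grasp point (between the pads) lies 19 mm behind it; z points along the fingers, y is the line along which they close (so a half turn about z gives the same grasp; the last joint's range is limited). The gripper opens to 94 mm and grips with 3 to 60 N. Pads are 16 mm wide; open, the fingers measure 119 mm over their backs; the gripper's body (75 mm by 177 mm) begins 78 mm behind the grasp point.
Start: joints at [-1.234, 0.628, 0.038, 1.517, -0.027, 0.996, -0.02], TCP at [0.255, 0.598, 0.205] pointing down, gripper open.
Joint ranges: [-3.06, 3.06], [-0.37, 2.12], [-1.25, 1.32], [0.18, 2.47], [-1.1, 4.24], [0.23, 1.98], [-2.94, 2.94]. Speed limits (rad/s): [2.57, 2.57, 3.14, 3.14, 3.14, 3.14, 3.14].

## Interface

Orientations are given as a unit quaternion [w, x, y, z].
In Python, from workcell import ctrl, vision, nets gives the robot as it stands.
- The arm moves only by the tool drive_tool, never from a script. Its argument "deltas" is a list of rows, each a list of 7 numbers: the shift along the world's x, y, z in cm, then the turn, a rotation vector about the world's x, y, z in degrees, then the opening in per cent of the stroke, from 0 (shut) to 100 (fully open). A call has 1 to 5 rows; each row shifts and turns the commanded pose from where the row before left it; what a row does not reach is not made up. A row lasts 1/8 s, in which the tool goes at most 62.5 mm and 10.7 degrees, less where a joint would pass 70% of its speed; a pose out of reach is approached as far as the arm can. A call is refused whole if a number of a shift passes 6.25 or a number of a turn 10.7, either way. A call with a gripper value outside its range is refused whole. The fingers move at their own pace and stop on an object; the grip force is fixed at half the most. Time passes only in rows, so rows that do not move let the fingers close. It gives the time, the measured TCP pose, the force, the opening and the grip force at its end, in the units of the state.
- ctrl.read_state(): the state, without advancing time (a new reading comes with each control period).
- vision.snapshot(name): name is "side" or "top" or "wrist"; returns the picture (384x512x3 uint8, red, green, blue); there is no depth.
- vision.camera_model(name): a dict with "fov_y" (degrees; the focal length in pixels is half the picture's height over the tangent of half this angle, whatever the lens; pixels are square), "cx", "cy" (the principal point, pixels), "k1" (the pictures are not rectified: a ray, as slopes to the right and down, at radius r is drawn at 1 + k1 r^2 times it, then the intrinsics apply), "rvec" (rotation vector, rad) and "tvec" (3), from world to camera coordinates, as OpenCV has them. Camera axes: x right, y down, z forward; pixel columns grow to the right and rows downward; lengths in m; the calibration is good to about 2 mm. A picture is of the moment at which its call begins: read the wrist's pose just before it. camera_model takes no time and is no camera call; for the wrist camera it gives the pose at the moment of the call.
- ctrl.job_done(): hands the job in; it is judged then, once.
Trained networks look in the newest picture that a camera, given by its name, has taken for a name from the list of things; names that differ only in an ending like _2 or _b are one class to them, and where a whole thing is asked for, a point or a joint stands for the part that bears it (a point fixed in the world has none). Each returns a list of dicts, best first, with "score" (0 to 1); they miss things now and then, are a little off and sometimes report something else, mostly with a low value. They report only what shows in the picture. A call takes as long as a camera call. They do not tell look-alikes from the thing itself.
- nets.recognise(camera, target): "bbox" ([left, top, right, bottom] in pixels, round what is visible of it).
- nets.landmark_of(camera, target): "at" ([row, column] in pixels: a listed point, or the origin of a listed thing).
The state is a dict: "t": time; "q": joint angles; "joint_vel": joint speeds; "tau": joint torques, N m; "position": TCP position; "ee_rot": TCP orientation; "contact_force": force on the tool from outside, world axes, zero at the start; "ft_torque": the same for the moment, N m; "width": finger opening in m; "grip_force": force on a finger pad.
Only numpy, scipy, OpenCV 4.12 (cv2) and the standard library are available. Lean on these libraries where they do the work, as an engineer would, in place of code of your own. Each camera call takes 0.05 s, during which the arm holds its last target. There are 200 camera calls.

## Working session

There is one attempt and no reset: what is moved stays moved. The work goes in short steps, Python scripts to look and compute and a tool call to move; the robot and the scene stay as the last step left them, time stands still between calls to the robot, and variables do not carry over. Pictures are saved under pics/ and viewed, at most 10 in all, crops included, and the job is handed in when it is done.

Besides the shell and the picture viewer there is one more tool, called as name(argument=value, ...), one argument or row to a line, values as JSON. drive_tool: Moves the arm, as the interface text tells. Its arguments: {"type":"object","properties":{"deltas":{"type":"array","items":{"type":"array","items":{"type":"number"}}}},"required":["deltas"]}

```bash
mkdir -p pics; ls; cat > h.py <<'E'
import numpy as np, cv2
from workcell import ctrl, vision, nets
def cam(n):
    m=vision.camera_model(n); f=192/np.tan(np.radians(m["fov_y"])/2)
    R=cv2.Rodrigues(np.array(m["rvec"],float))[0]; return f,m["cx"],m["cy"],m["k1"],R,np.array(m["tvec"],float)
def ray(c,u,v):
    f,cx,cy,k,R,t=c; d=np.array([(u-cx)/f,(v-cy)/f]); s=d.copy()
    for _ in range(20): s=d/(1+k*(s@s))
    return -R.T@t, R.T@np.array([s[0],s[1],1])
def atz(c,u,v,z):
    o,d=ray(c,u,v); return o+d*(z-o[2])/d[2]
def proj(c,P):
    f,cx,cy,k,R,t=c; p=R@np.array(P,float)+t; s=p[:2]/p[2]; s=s*(1+k*(s@s)); return s*f+[cx,cy]
def save(im,name): cv2.imwrite("pics/"+name,cv2.cvtColor(im,cv2.COLOR_RGB2BGR))
E
python3 - <<'E'
from h import *
a=vision.snapshot("top");b=vision.snapshot("side")
save(a,"top.png");save(b,"side.png")
np.save("top.npy",a)
c=cam("top")
for n in ["module_core","nest","slot","hood_grip","tongue_tip","tray","caps_board_mid","jig","hood"]:
    print(n,[(round(r["score"],2),np.round(r["at"]).tolist()) for r in nets.landmark_of("top",n)])
print(-c[4].T@c[5],c[:4]); s=cam("side");print(-s[4].T@s[5])
print(ctrl.read_state())
E
```

```text
pics
module_core [(0.81, [171.0, 123.0]), (0.7, [158.0, 146.0])]
nest [(0.75, [166.0, 251.0]), (0.74, [279.0, 123.0])]
slot [(0.78, [132.0, 262.0])]
hood_grip [(0.76, [229.0, 371.0]), (0.71, [149.0, 377.0])]
tongue_tip [(0.94, [248.0, 390.0]), (0.81, [129.0, 372.0])]
tray [(0.6, [154.0, 148.0])]
caps_board_mid [(0.9, [140.0, 170.0])]
jig [(0.95, [170.0, 249.0]), (0.63, [280.0, 126.0])]
hood [(0.78, [157.0, 366.0]), (0.62, [232.0, 358.0])]
[ 0.20837741 -0.0051185   1.07407904] (np.float64(430.588952668435), 250.15379410111765, 187.60537200012138, -0.09064148591167424)
[-0.22494615 -0.63956004  0.6244721 ]
{'t': 0.55, 'q': array([-1.23381079,  0.62832869,  0.03849542,  1.51743073, -0.02700287,
        0.99633679, -0.01999627]), 'joint_vel': array([-0.00235507, -0.00089783, -0.00146511, -0.00097741,  0.00080269,
       -0.00083748, -0.00021139]), 'tau': array([-8.81562464e-04, -5.49233866e+01,  1.14217345e+00, -1.86824530e+01,
       -5.23326430e-02,  1.62652088e-02,  4.57944134e-05]), 'position': array([0.25475652, 0.5979866 , 0.20551474]), 'ee_rot': array([-2.04446949e-05,  2.00043859e-01,  9.79786943e-01,  1.11338201e-05]), 'contact_force': array([ 0.04715684,  0.5112714 , -0.3620408 ]), 'ft_torque': array([ 0.03946214, -0.01871793, -0.01524823]), 'grip_force': 0.0, 'width': 0.0940206306402289}
```

View pics/top.png

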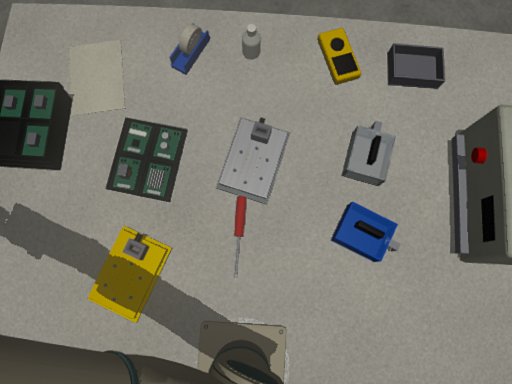

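View pics/side.png

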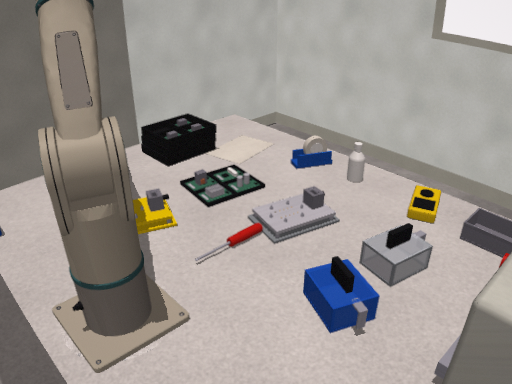

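Candidates in the top view (col, row):
- **Board:** grey block at (124,172), white strip at (136,142), cans at (165,140), fins at (157,178). Lone transformers also sit in the black bin at the left, at (10,100), (40,100) and (37,140). I choose (124,172) in the tray.
- **Jig:** the grey one at (252,160), not the yellow one at (131,275).
- **Hood:** the clear one at (370,152), not the blue one at (365,232).

Next is one close crop to check these.

```bash
python3 - <<'E'
from h import *
a=np.load("top.npy")
save(cv2.resize(a[105:210,100:410],(800,271),interpolation=cv2.INTER_CUBIC),"crop1.png")
c=cam("top")
for n,u,v,z in [("core",123,171,.031),("nest",251,166,.03),("slot",262,132,.07),("grip",377,149,.084),("tongue",372,129,.018)]:
    print(n,np.round(atz(c,u,v,z),3))
E
```

```text
core [0.451 0.327 0.031]
nest [0.485 0.006 0.03 ]
slot [ 0.563 -0.015  0.07 ]
grip [ 0.534 -0.296  0.084]
tongue [ 0.61  -0.302  0.018]
```

View pics/crop1.png

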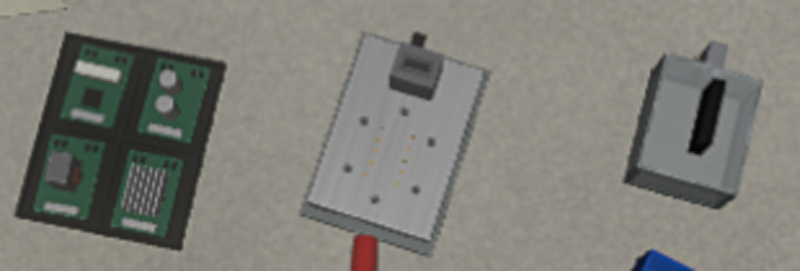

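The crop confirms it: the lone grey transformer block is at crop (65,168), full picture (125,170), in the tray's near-left pocket. The grey jig's slot is at crop (415,65), and the clear hood's black grip is at crop (708,118) with its tongue bracket at the top. I'll move above the tray now.

drive_tool(
  deltas=[
    [3.3,-4.5,0.4,0,0,2,100],
    [3.3,-4.5,0.4,0,0,2,100],
    [3.3,-4.5,0.4,0,0,2,100],
    [3.3,-4.5,0.4,0,0,2,100],
    [3.3,-4.5,0.4,0,0,2,100],
  ],
)

```text
t: 1.18
position: [0.4209, 0.3715, 0.2259]
ee_rot: [0.0, 0.113, 0.994, 0.0]
contact_force: [1.1, -0.5, -0.2]
width: 0.0938
grip_force: 0.0
```

drive_tool(
  deltas=[
    [3,-4.5,0,0,0,0,100],
    [0,0,0,0,0,0,100],
    [0,0,0,0,0,0,100],
  ],
)

```text
t: 1.55
position: [0.4494, 0.3287, 0.2256]
ee_rot: [-0.0, 0.114, 0.993, 0.0]
contact_force: [-0.1, -0.4, -0.0]
width: 0.0942
grip_force: 0.0
```

```bash
cat > w.py <<'E'
from h import *
import sys
s=ctrl.read_state(); c=cam("wrist"); a=vision.snapshot("wrist"); np.save("w.npy",a)
save(a,sys.argv[1]+".png")
R=cv2.Rodrigues(np.zeros(3))[0]
from scipy.spatial.transform import Rotation as Ro
q=s["ee_rot"]; M=Ro.from_quat([q[1],q[2],q[3],q[0]]).as_matrix()
print("tcp",np.round(s["position"],4),"tool y",np.round(M[:,1],3),"yaw",round(np.degrees(np.arctan2(M[1,1],M[0,1])),2),"t",s["t"],"w",s["width"],"F",np.round(s["contact_force"],1),"cam",np.round(-c[4].T@c[5],3))
np.savez("wc.npz",p=np.array(c[:4]),R=c[4],t=c[5])
for x in sys.argv[2:]:
    n,z=x.split(":")
    for r in nets.landmark_of("wrist",n): print(n,round(r["score"],2),np.round(r["at"],1),np.round(atz(c,r["at"][1],r["at"][0],float(z)),4))
E
python3 w.py w1 module_core:0.031 module:0.004 nest:0.03 fin_board_mid:.016 caps_board_mid:.022 plug_board_mid:.013
```

```text
tcp [0.4494 0.3287 0.2256] tool y [0.226 0.974 0.001] yaw 76.93 t 1.55 w 0.09420926384215585 F [-0.1 -0.4 -0. ] cam [0.376 0.346 0.404]
module_core 0.6 [175.7 252.6] [0.4506 0.3281 0.031 ]
module 0.66 [175.2 253.8] [0.4556 0.3287 0.004 ]
nest 0.55 [244.5  52.7] [0.4849 0.0151 0.03  ]
fin_board_mid 0.56 [178.6 195.6] [0.439  0.2458 0.016 ]
caps_board_mid 0.93 [243.8 201.4] [0.5377 0.2276 0.022 ]
plug_board_mid 0.73 [234.9 253.8] [0.5455 0.3078 0.013 ]
```

View pics/w1.png

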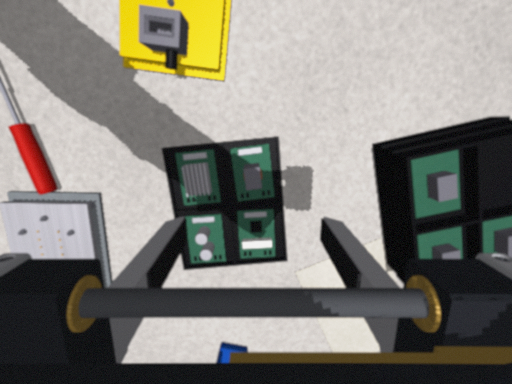

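The wrist view shows the transformer block at (252,175) in the tray, with fins at (197,180), cans at (203,245) and the white strip at (257,243). The stacked bin at the right is a different thing. Next I measure the yaw from the green outline.

```bash
cat > rect.py <<'E'
from h import *
def warp(a,c,z,x0,y0,n,m,res):
    # image of the plane z: rows -> x up, cols -> y ; pixel (i,j) = (x0+i*res, y0+j*res)
    I,J=np.meshgrid(np.arange(n),np.arange(m),indexing="ij")
    P=np.stack([x0+I*res,y0+J*res,np.full(I.shape,z)],-1).reshape(-1,3)
    f,cx,cy,k,R,t=c; p=P@R.T+t; s=p[:,:2]/p[:,2:]; s=s*(1+k*(s**2).sum(1,keepdims=True)); u=(s*f+[cx,cy]).astype(np.float32).reshape(n,m,2)
    return cv2.remap(a,u[...,0],u[...,1],cv2.INTER_LINEAR)
def lwc():
    d=np.load("wc.npz"); return (*d["p"],d["R"],d["t"])
E
python3 - <<'E'
from rect import *
a=np.load("w.npy"); c=lwc(); res=.0005
w=warp(a,c,.007,.39,.26,240,240,res).astype(int)
g=((w[...,1]>w[...,0]+15)&(w[...,1]>w[...,2]+8)).astype(np.uint8)
g=cv2.morphologyEx(g,cv2.MORPH_CLOSE,np.ones((15,15)))
n,l,st,ce=cv2.connectedComponentsWithStats(g)
i=l[int((.451-.39)/res),int((.327-.26)/res)]
print("label",i,st[1:].tolist())
for i in range(1,n):
    if st[i][4]<3000: continue
    pts=np.argwhere(l==i).astype(np.float32)*res*1000
    print(cv2.minAreaRect(pts+np.float32([390,260])))
# transformer top
w=warp(a,c,.045,.41,.29,160,160,res)
save(np.hstack([cv2.resize(w,(400,400)),cv2.resize(warp(a,c,.007,.39,.26,240,240,res),(400,400))]),"t1.png")
E
```

```text
label 0 [[0, 23, 41, 163, 3685], [72, 37, 129, 172, 12610], [0, 221, 13, 19, 219], [59, 227, 73, 13, 553]]
((442.0, 270.0), (20.0, 81.0), 90.0)
((450.9256896972656, 327.5749206542969), (57.86415100097656, 81.55609893798828), 84.03550720214844)
```

View pics/t1.png

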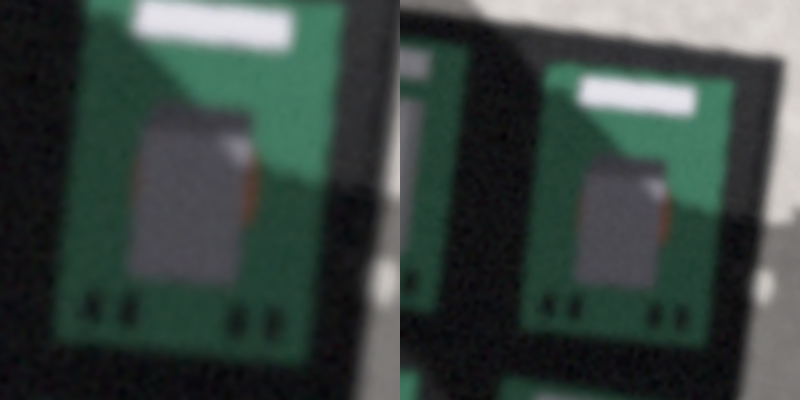

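The board is centred at (0.451, 0.3275) with its long axis at −6°, so the tool needs a +7° turn. I'll pre-close the fingers and descend.

drive_tool(
  deltas=[
    [0.15,-0.1,-5,0,0,7,50],
    [0,0,-5,0,0,0,50],
    [0,0,-4,0,0,0,50],
    [0,0,-2,0,0,0,50],
    [0,0,0,0,0,0,50],
  ],
)

```text
t: 2.52
position: [0.4501, 0.3266, 0.064]
ee_rot: [-0.001, 0.053, 0.999, -0.001]
contact_force: [0.7, 0.1, 0.3]
width: 0.0486
grip_force: 0.0
```

```bash
python3 w.py w2 module_core:0.031; python3 - <<'E'
from rect import *
a=np.load("w.npy"); c=lwc(); res=.0005
save(np.hstack([cv2.resize(warp(a,c,.045,.41,.29,160,160,res),(400,400)),cv2.resize(a,(533,400))[:,:400]]),"t2.png")
E
```

```text
tcp [0.4501 0.3266 0.064 ] tool y [ 0.105  0.994 -0.002] yaw 83.96 t 2.525 w 0.04858682146976892 F [0.7 0.1 0.3] cam [0.375 0.335 0.243]
module_core 0.93 [214.7 255.1] [0.4509 0.3284 0.031 ]
```

View pics/t2.png

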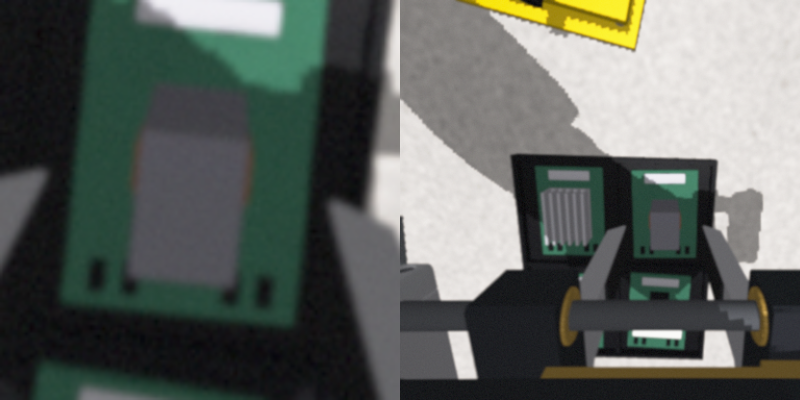

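The transformer top is at (0.4515, 0.328) and the fingers straddle it squarely. I'll go down and close.

drive_tool(
  deltas=[
    [0.1,0.15,-3,0,0,0,50],
    [0,0,-1.5,0,0,0,50],
    [0,0,-0.5,0,0,0,50],
    [0,0,0,0,0,0,25],
    [0,0,0,0,0,0,15],
  ],
)

```text
t: 3.25
position: [0.4528, 0.3288, 0.0162]
ee_rot: [0.0, 0.053, 0.999, 0.0]
contact_force: [-0.1, 0.2, -0.2]
width: 0.03
grip_force: 0.0
```

drive_tool(
  deltas=[
    [0,0,0,0,0,0,15],
    [0,0,0,0,0,0,15],
    [0,0,0,0,0,0,15],
  ],
)

```text
t: 3.62
position: [0.4526, 0.3285, 0.0161]
ee_rot: [0.0, 0.053, 0.999, 0.0]
contact_force: [-0.9, -1.2, 6.7]
width: 0.022
grip_force: 30.0
```

It's gripped at 22 mm and 30 N. I'll lift and move to where the wrist camera looks down on the jig.

drive_tool(
  deltas=[
    [0,0,2,0,0,0,15],
    [0,0,5,0,0,0,15],
    [0,0,5,0,0,0,15],
    [1,-3,4,0,0,-2,15],
    [2,-5,1,0,0,-2,15],
  ],
)

```text
t: 4.25
position: [0.4832, 0.2508, 0.1882]
ee_rot: [0.002, 0.086, 0.996, 0.002]
contact_force: [0.9, -0.4, -1.7]
width: 0.0221
grip_force: 30.0
```

drive_tool(
  deltas=[
    [2,-5,0,0,0,-2,15],
    [2,-5,0,0,0,-2,15],
    [2,-5,0,0,0,-1,15],
    [1,-5,0,0,0,0,15],
    [0.7,-3,0,0,0,0,15],
  ],
)

```text
t: 4.88
position: [0.5593, 0.0152, 0.1852]
ee_rot: [-0.0, 0.133, 0.991, -0.001]
contact_force: [0.0, 1.1, -0.4]
width: 0.022
grip_force: 30.0
```

drive_tool(
  deltas=[
    [0,-1.5,0,0,0,0,15],
    [0,0,0,0,0,0,15],
    [0,0,0,0,0,0,15],
  ],
)

```text
t: 5.25
position: [0.559, 0.0057, 0.1854]
ee_rot: [-0.0, 0.13, 0.992, 0.001]
contact_force: [0.3, 0.6, -0.3]
width: 0.0221
grip_force: 30.0
```

```bash
python3 w.py w3 nest:0.03 slot:.07 jig:0 module_core:.2; python3 - <<'E'
from rect import *
a=np.load("w.npy"); c=lwc(); res=.0005
save(np.hstack([cv2.resize(warp(a,c,.030,.36,-.1,440,400,res),(364,400)),cv2.resize(a,(533,400))[:,:436]]),"t3.png")
E
```

```text
tcp [0.559  0.0057 0.1854] tool y [0.258 0.966 0.001] yaw 75.06 t 5.25 w 0.022056492712900746 F [ 0.3  0.6 -0.3] cam [0.486 0.025 0.364]
nest 0.61 [122.7 241. ] [0.4869 0.0105 0.03  ]
slot 0.4 [ 28.  433.6] [0.4503 0.2136 0.07  ]
jig 0.81 [124.6 242.7] [0.4899 0.0107 0.    ]
```

View pics/t3.png

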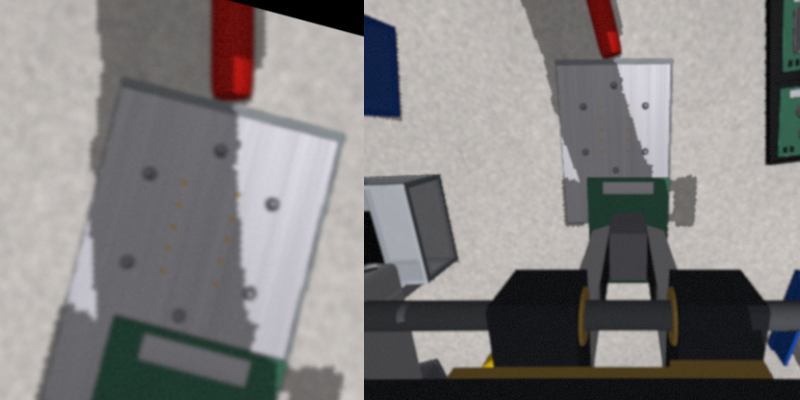

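The rectified view shows the six pins, for example (221,151), (179,316), (272,204) and (127,262). That puts nest at about (0.488, 0.010) with yaw −14.4°. Next I measure the board as it sits in the hand.

```bash
python3 - <<'E'
from rect import *
a=np.load("w.npy"); c=lwc(); res=.0005
x0,y0=.48,-.06
w=warp(a,c,.1764,x0,y0,200,260,res).astype(int)
g=((w[...,1]>w[...,0]+12)&(w[...,1]>w[...,2]+5)).astype(np.uint8)
g=cv2.morphologyEx(g,cv2.MORPH_OPEN,np.ones((3,3)))
g=cv2.morphologyEx(g,cv2.MORPH_CLOSE,np.ones((25,25)))
n,l,st,ce=cv2.connectedComponentsWithStats(g);i=1+np.argmax(st[1:,4]);print(st[i])
p=np.argwhere(l==i)*res+[x0,y0]
r=cv2.minAreaRect((p*1000).astype(np.float32));print(r)
b=cv2.boxPoints(r);print(b)
s=ctrl.read_state();print(s["position"])
E
```

```text
[  83   67  124  101 6780]
((537.867919921875, 12.03773307800293), (55.21894073486328, 38.32359313964844), 74.05460357666016)
[[511.85852   -9.245283]
 [548.7075   -19.773584]
 [563.8773    33.320747]
 [527.0283    43.849052]]
[0.55924866 0.00459524 0.1854936 ]
```

drive_tool(
  deltas=[
    [-3.5,0.2,-2,0,0,1,15],
    [-3.5,0.2,-3,0,0,0,15],
    [0,0,-4,0,0,0,15],
    [0,0,-2,0,0,0,15],
    [0,0,0,0,0,0,15],
  ],
)

```text
t: 6.12
position: [0.4883, 0.0078, 0.0745]
ee_rot: [-0.001, 0.122, 0.992, -0.0]
contact_force: [0.6, -0.1, -0.4]
width: 0.0219
grip_force: 30.0
```

```bash
python3 w.py w4 nest:0.03 slot:.07 module_core:.09; python3 - <<'E'
from rect import *
a=np.load("w.npy"); c=lwc()
b=vision.snapshot("side"); s=cam("side"); u,v=proj(s,[.488,.01,.05]).astype(int); print(u,v)
save(np.hstack([cv2.resize(a[90:290,120:370],(400,320)),cv2.resize(b[v-50:v+50,u-62:u+63],(400,320))]),"t4.png")
E
```

```text
tcp [0.4883 0.0078 0.0745] tool y [ 0.243  0.97  -0.001] yaw 75.96 t 6.125 w 0.021870672052039006 F [ 0.6 -0.1 -0.4] cam [0.415 0.027 0.253]
slot 0.68 [324.2 255. ] [ 0.5685 -0.0104  0.07  ]
module_core 0.92 [234.1 254.6] [0.485 0.01  0.09 ]
285 204
```

View pics/t4.png

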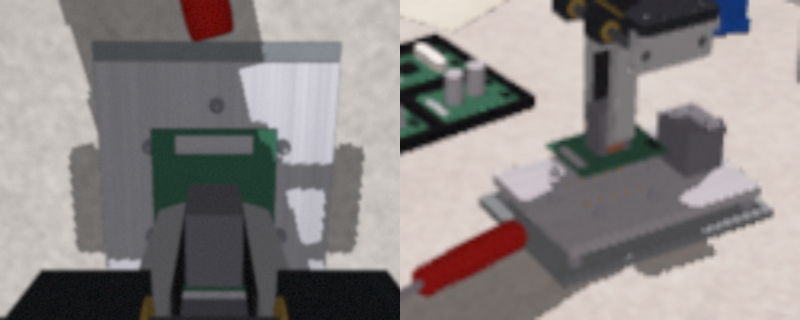

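```bash
python3 - <<'E'
from rect import *
c=lwc(); f=lambda u,v,z:np.round(1000*atz(c,120+u/1.6,90+v/1.6,z)[:2],1)
for n,u,v,z in [("pinF",217,105,.036),("pinL",148,147,.036),("pinR",283,146,.036),("pinL2",151,235,.036),("pinR2",282,235,.036),("bL",152,129,.0655),("bR",276,129,.0655),("bL2",153,208,.0655),("bR2",277,208,.0655)]: print(n,f(u,v,z))
R=lambda d,t:np.array([d[0]*np.cos(t)-d[1]*np.sin(t),d[0]*np.sin(t)+d[1]*np.cos(t)])
t=np.radians(-14.4)
P=[f(217,105,.036),f(148,147,.036),f(283,146,.036)]
print(f(276,129,.0655)/2+f(152,129,.0655)/2+R([40,0],t))
E
```

```text
pinF [443.   21.5]
pinL [455.2 -17.7]
pinR [471.4  49.1]
pinL2 [502.2 -29.7]
pinR2 [519.3  38.6]
bL [442.5  -7.7]
bR [455.6  44.6]
bL2 [477.8 -17.5]
bR2 [491.6  37.5]
[487.79332645   8.50240451]
```

The pins average to (487.2, 10.0) mm and the board centre is about (487.3, 8.4) mm, with angles matching. I'll shift +1.5 mm in y and lower partway, then check.

drive_tool(
  deltas=[
    [0,0.15,-0.5,0,0,0,15],
    [0,0,-0.5,0,0,0,15],
    [0,0,0,0,0,0,15],
    [0,0,0,0,0,0,15],
  ],
)

```text
t: 6.88
position: [0.4893, 0.009, 0.0654]
ee_rot: [-0.0, 0.123, 0.992, -0.0]
contact_force: [-0.0, 0.3, -1.5]
width: 0.0217
grip_force: 30.0
```

drive_tool(
  deltas=[
    [-0.1,0.05,-0.7,0,0,0,15],
    [0,0,-0.6,0,0,0,15],
    [0,0,-0.5,0,0,0,15],
    [0,0,-0.3,0,0,0,15],
    [0,0,0,0,0,0,15],
  ],
)

```text
t: 7.5
position: [0.4881, 0.0095, 0.0442]
ee_rot: [-0.0, 0.123, 0.992, -0.0]
contact_force: [-0.2, 1.0, -1.2]
width: 0.022
grip_force: 30.0
```

Between the pins with no contact yet. I'll lower the last 2–3 mm in small steps.

drive_tool(
  deltas=[
    [0,0,-0.1,0,0,0,15],
    [0,0,-0.1,0,0,0,15],
    [0,0,0,0,0,0,15],
  ],
)

```text
t: 7.88
position: [0.4883, 0.0095, 0.0425]
ee_rot: [0.0, 0.123, 0.992, 0.0]
contact_force: [-0.0, 0.1, -1.3]
width: 0.0217
grip_force: 30.0
```

drive_tool(
  deltas=[
    [0,0,-0.05,0,0,0,15],
    [0,0,-0.05,0,0,0,15],
    [0,0,0,0,0,0,15],
  ],
)

```text
t: 8.25
position: [0.4884, 0.0095, 0.0417]
ee_rot: [0.0, 0.123, 0.992, 0.0]
contact_force: [-0.1, 0.4, 1.8]
width: 0.0219
grip_force: 30.0
```

Contact at about 3 N. I'll release with a small opening, then rise and back off so the wrist camera can check.

drive_tool(
  deltas=[
    [0,0,0,0,0,0,35],
    [0,0,0,0,0,0,35],
    [0,0,0,0,0,0,35],
    [0,0,3,0,0,0,35],
    [0,0,6,0,0,0,60],
  ],
)

```text
t: 8.88
position: [0.4866, 0.0095, 0.1308]
ee_rot: [-0.003, 0.123, 0.992, -0.0]
contact_force: [0.8, 0.4, 1.2]
width: 0.04
grip_force: 0.0
```

drive_tool(
  deltas=[
    [1,-0.5,6,0,0,0,100],
    [3,-1,3,0,0,0,100],
    [3,-1,0,0,0,0,100],
    [0,0,0,0,0,0,100],
    [0,0,0,0,0,0,100],
  ],
)

```text
t: 9.5
position: [0.557, -0.0152, 0.2208]
ee_rot: [-0.001, 0.122, 0.992, -0.0]
contact_force: [-0.0, 0.9, -0.2]
width: 0.0894
grip_force: 0.0
```

```bash
python3 w.py w5 nest:0.03 slot:.07 module_core:.057 module:.03; python3 - <<'E'
from rect import *
a=np.load("w.npy"); c=lwc(); res=.0005
save(np.hstack([cv2.resize(warp(a,c,.033,.38,-.09,400,400,res),(400,400)),cv2.resize(a,(533,400))[:,:400]]),"t5.png")
E
```

```text
tcp [ 0.557  -0.0152  0.2208] tool y [ 0.243  0.97  -0.   ] yaw 75.93 t 9.5 w 0.0893893194475534 F [-0.   0.9 -0.2] cam [0.484 0.004 0.399]
slot 0.86 [188.8 259.2] [ 0.5673 -0.0098  0.07  ]
module_core 0.58 [119.8 259.1] [0.4867 0.0101 0.057 ]
module 0.86 [123.3 260.6] [0.4917 0.0115 0.03  ]
```

View pics/t5.png

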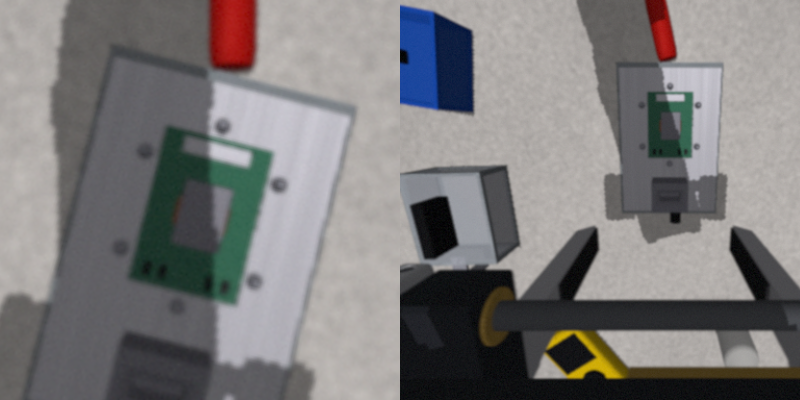

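The board lies centred between the pins: pin mean at (199.5,216), board mean at (200.7,215.5), 0.5 mm per pixel. Nest is about (0.488, 0.010) with yaw −14.2°. On to the hood.

drive_tool(
  deltas=[
    [1,-5.5,1,0,0,2,100],
    [1,-5.5,1,0,0,2,100],
    [1,-5.5,1,0,0,0,100],
    [1,-5.5,1,0,0,0,100],
    [1,-5.5,0,0,0,0,100],
  ],
)

```text
t: 10.38
position: [0.6088, -0.2921, 0.2626]
ee_rot: [0.001, 0.088, 0.996, -0.0]
contact_force: [0.4, 0.9, 0.9]
width: 0.094
grip_force: 0.0
```

drive_tool(
  deltas=[
    [0,0,0,0,0,0,100],
    [0,0,0,0,0,0,100],
  ],
)

```text
t: 10.62
position: [0.6081, -0.2893, 0.261]
ee_rot: [-0.0, 0.088, 0.996, 0.001]
contact_force: [-0.4, 0.7, 0.0]
width: 0.0941
grip_force: 0.0
```

```bash
python3 w.py w6 hood_grip:.084 hood:0 tongue_tip:.018; cat > grip.py <<'E'
from rect import *
def dark(zs=(.102,),x0=.46,y0=-.37,n=320,m=300,res=.0005):
    a=np.load("w.npy"); c=lwc()
    for z in zs:
        w=warp(a,c,z,x0,y0,n,m,res).astype(int)
        g=(w.max(2)<45).astype(np.uint8); g=cv2.morphologyEx(g,cv2.MORPH_OPEN,np.ones((5,5)))
        k,l,st,ce=cv2.connectedComponentsWithStats(g)
        for i in range(1,k):
            if st[i][4]>600:
                p=((np.argwhere(l==i)*res+[x0,y0])*1000).astype(np.float32); print(z,st[i][4],cv2.minAreaRect(p),p.min(0),p.max(0))
dark()
E
python3 grip.py
```

```text
tcp [ 0.6081 -0.2893  0.261 ] tool y [0.175 0.985 0.002] yaw 79.94 t 10.625 w 0.09411298092356404 F [-0.4  0.7  0. ] cam [ 0.534 -0.276  0.44 ]
hood_grip 0.84 [120.9 244.6] [ 0.5347 -0.2865  0.084 ]
hood 0.65 [119.6 245.8] [ 0.5333 -0.2869  0.    ]
0.102 2440 ((532.7230224609375, -285.618896484375), (10.637812614440918, 61.699310302734375), 77.19573211669922) [ 503.5 -297. ] [ 563. -275.]
```

```bash
python3 - <<'E'
from h import *
s=ctrl.read_state(); print(np.round(s["q"],3))
c=cam("wrist"); print(c[4]@np.array([0,0,-1]))
vision.snapshot("wrist")
for n in ["hood_grip","tongue_tip"]: print([(r["score"],r["at"],atz(c,r["at"][1],r["at"][0],.084)) for r in nets.landmark_of("wrist",n)])
E
```

```text
[ 0.391  0.617  0.018  1.371 -0.012  1.154  1.808]
[-0.00123345 -0.259217    0.96581832]
[(0.85, [120.9, 243.6], array([ 0.53520169, -0.28729867,  0.084     ]))]
[]
```

A half turn of the tool (q7 about 1.81 → −1.4, in range) puts the wrist camera over the tongue and slot side, so I can watch the insertion. Turning while moving above the grip.

drive_tool(
  deltas=[
    [-1.5,0,0,0,0,-10.2,100],
    [-1.5,0,0,0,0,-10.2,100],
    [-1.5,0,0,0,0,-10.2,100],
    [-1.5,0,0,0,0,-10.2,100],
    [-1.4,0.2,0,0,0,-10.2,100],
  ],
)

```text
t: 11.6
position: [0.5338, -0.2882, 0.2617]
ee_rot: [0.0, 0.511, 0.86, 0.0]
contact_force: [-0.1, 0.0, -0.0]
width: 0.0938
grip_force: 0.0
```

drive_tool(
  deltas=[
    [0,0,0,0,0,-10.2,100],
    [0,0,0,0,0,-10.2,100],
    [0,0,0,0,0,-10.2,100],
    [0,0,0,0,0,-10.2,100],
    [0,0,0,0,0,-10.2,100],
  ],
)

```text
t: 12.22
position: [0.5345, -0.288, 0.2617]
ee_rot: [0.0, 0.831, 0.557, 0.0]
contact_force: [0.7, 0.7, -0.2]
width: 0.094
grip_force: 0.0
```

drive_tool(
  deltas=[
    [0,0,0,0,0,-10.2,100],
    [0,0,0,0,0,-10.2,100],
    [0,0,0,0,0,-10.2,100],
    [0,0,0,0,0,-10.2,100],
    [0,0,0,0,0,-10.2,100],
  ],
)

```text
t: 12.85
position: [0.5345, -0.2879, 0.2617]
ee_rot: [-0.0, 0.989, 0.145, 0.0]
contact_force: [0.2, 0.8, -0.9]
width: 0.0945
grip_force: 0.0
```

drive_tool(
  deltas=[
    [0,0,0,0,0,-10.2,100],
    [0,0,0,0,0,-10.2,60],
    [0,0,0,0,0,-9.2,60],
    [0,0,0,0,0,0,60],
    [0,0,0,0,0,0,60],
  ],
)

```text
t: 13.48
position: [0.5344, -0.2882, 0.2615]
ee_rot: [-0.0, 0.994, -0.109, 0.0]
contact_force: [0.5, -0.2, 0.6]
width: 0.0583
grip_force: 0.0
```

```bash
python3 w.py w7 hood_grip:.084 hood:0 tongue_tip:.018; sed -i 's/^dark()/dark((.102,),.46,-.37,320,300)/' grip.py; python3 grip.py
```

```text
tcp [ 0.5344 -0.2882  0.2615] tool y [-0.216 -0.976 -0.   ] yaw -102.5 t 13.475 w 0.05830079494908486 F [ 0.5 -0.2  0.6] cam [ 0.608 -0.304  0.44 ]
hood_grip 0.69 [177.9 254.3] [ 0.5324 -0.2883  0.084 ]
hood_grip 0.31 [230.8  92. ] [ 0.5077 -0.05    0.084 ]
hood 0.67 [165.9 254.7] [ 0.5339 -0.2895  0.    ]
hood 0.66 [275.1 269.4] [ 0.3323 -0.2723  0.    ]
0.102 2554 ((535.4638671875, -286.7763671875), (10.111200332641602, 65.46202087402344), 77.36663818359375) [ 503.5 -297.5] [ 567.5 -276. ]
```

drive_tool(
  deltas=[
    [0,0.1,-5,0,0,0,50],
    [0,0,-5,0,0,0,50],
    [0,0,-5,0,0,0,50],
    [0,0,-3,0,0,0,50],
    [0,0,-1.1,0,0,0,50],
  ],
)

```text
t: 14.3
position: [0.5334, -0.2869, 0.0688]
ee_rot: [-0.001, 0.994, -0.11, -0.001]
contact_force: [0.0, -0.9, 0.6]
width: 0.0469
grip_force: 0.0
```

drive_tool(
  deltas=[
    [0,0,0,0,0,0,30],
    [0,0,0,0,0,0,8],
    [0,0,0,0,0,0,8],
    [0,0,0,0,0,0,8],
    [0,0,0,0,0,0,8],
  ],
)

```text
t: 14.92
position: [0.5349, -0.2875, 0.0713]
ee_rot: [-0.0, 0.994, -0.11, 0.001]
contact_force: [0.0, 1.4, 5.6]
width: 0.0136
grip_force: 30.0
```

The hood is gripped at 13.6 mm. Lifting it and carrying it above the jig.

drive_tool(
  deltas=[
    [0,0,2,0,0,0,8],
    [0,0,4,0,0,0,8],
    [0,0,5,0,0,0,8],
    [0,1.5,2.5,0,0,0,8],
    [-0.5,3,0,0,0,-0.5,8],
  ],
)

```text
t: 15.55
position: [0.53, -0.2447, 0.2087]
ee_rot: [0.002, 0.993, -0.116, 0.002]
contact_force: [-0.1, 0.0, -2.7]
width: 0.0132
grip_force: 30.0
```

drive_tool(
  deltas=[
    [-1,4.5,0,0,0,-0.5,8],
    [-1,5,0,0,0,-0.6,8],
    [-1,5,0,0,0,0,8],
    [-0.7,5,0,0,0,0,8],
    [-0.5,3.5,0,0,0,0,8],
  ],
)

```text
t: 16.18
position: [0.4864, -0.0101, 0.206]
ee_rot: [-0.001, 0.992, -0.124, -0.0]
contact_force: [0.4, -0.4, -2.5]
width: 0.0139
grip_force: 30.0
```

drive_tool(
  deltas=[
    [0,1.5,0,0,0,0,8],
    [0,0.75,0,0,0,0,8],
    [0,0,0,0,0,0,8],
    [0,0,0,0,0,0,8],
  ],
)

```text
t: 16.68
position: [0.4875, 0.0084, 0.2057]
ee_rot: [0.0, 0.992, -0.125, 0.0]
contact_force: [-0.8, -0.6, -3.5]
width: 0.0141
grip_force: 30.0
```

```bash
python3 w.py w8 slot:.07 tongue_tip:.1517 hood_grip:.2177 hood:.1337; python3 - <<'E'
from rect import *
a=np.load("w.npy"); c=lwc()
for n,P in [("slot",[.5685,-.0104,.07]),("tongue",[.568,-.01,.15])]: print(n,proj(c,P))
b=vision.snapshot("side"); s=cam("side"); u,v=proj(s,[.53,.0,.11]).astype(int)
u=min(max(u,100),412); print(u,v)
save(np.hstack([cv2.resize(a[60:260,130:380],(400,320)),cv2.resize(b[v-75:v+75,u-94:u+94],(400,320))]),"t6.png")
E
```

```text
tcp [0.4875 0.0084 0.2057] tool y [-0.249 -0.969  0.001] yaw -104.41 t 16.675 w 0.014095082010226115 F [-0.8 -0.6 -3.5] cam [ 0.56  -0.01   0.384]
slot 0.94 [108.2 250.4] [ 0.5712 -0.0093  0.07  ]
hood_grip 0.78 [241.5 253.2] [0.4838 0.0101 0.2177]
hood_grip 0.23 [107.9 252.4] [ 0.566  -0.0107  0.2177]
hood 0.75 [110.8 251.9] [ 0.5666 -0.0101  0.1337]
hood 0.71 [201.  254.2] [0.4858 0.0086 0.1337]
hood 0.67 [223.  464.3] [ 0.413  -0.1843  0.1337]
slot [252.02444303 110.43348959]
tongue [251.28344264 108.6061296 ]
300 180
```

View pics/t6.png

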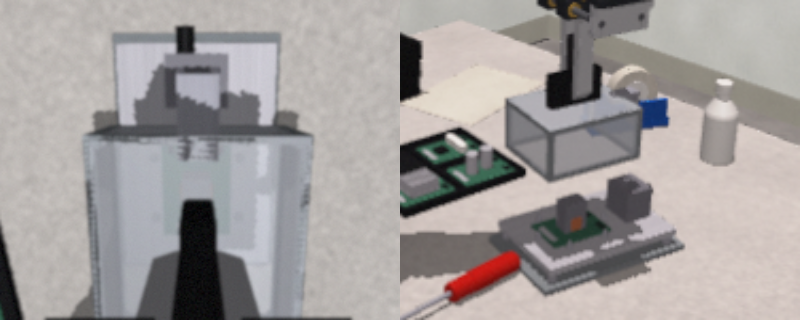

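The wrist crop shows the bracket at (200, 68–105) directly over the switch block (cols 165–228), and the side view shows the hood level above the jig with the board in place. I'm out of picture views, so I'll quantify the alignment numerically.

```bash
python3 - <<'E'
from rect import *
a=np.load("w.npy").astype(int); c=lwc(); g=a.mean(2).round().astype(int)
print("rows 95..150, mean of 3 cols"); 
for u in (200,225,255,290,310): print(u,[int(g[r,u-1:u+2].mean()) for r in range(92,152)])
print("cols 225..285")
for v in (98,103,106,112,120,128): print(v,g[v,225:286].tolist())
t=np.radians(-14.4); R=np.array([[np.cos(t),-np.sin(t)],[np.sin(t),np.cos(t)]])
def H(x,y,z,ctr=(.4875,.0084)): return np.round(proj(c,[*(np.array(ctr)+R@[x,y]),.1344+z]),1)
for n,p in {"roof front":(.06,0,.062),"roof L":(.06,.049,.062),"roof R":(.06,-.049,.062),"rim front":(.06,0,0),"tip+":(.0855,0,.018),"br62":(.0855,0,.062),"br y+9":(.083,.009,.062),"br y-9":(.083,-.009,.062),"br50":(.0855,0,.05)}.items(): print(n,H(*p))
def S(x,y,z,ctr=(.488,.010)): return np.round(proj(c,[*(np.array(ctr)+R@[x,y]),z]),1)
for n,p in {"sw +x+y":(.101,.022,.07),"sw +x-y":(.101,-.022,.07),"sw -x":(.065,.0,.07),"slot+":(.0885,0,.07),"slot-":(.0775,0,.07),"slot":(.083,0,.07),"plate+x":(.09,0,.03),"plL":(.083,.062,.03),"plR":(.083,-.062,.03)}.items(): print(n,S(*p))
E
```

```text
rows 95..150, mean of 3 cols
200 [165, 166, 168, 168, 164, 165, 166, 170, 168, 170, 171, 171, 171, 174, 175, 174, 173, 169, 169, 176, 179, 180, 179, 179, 180, 181, 182, 181, 179, 180, 180, 181, 180, 178, 179, 176, 161, 137, 114, 106, 106, 104, 104, 102, 101, 95, 76, 62, 61, 69, 72, 70, 71, 84, 96, 102, 123, 144, 152, 152]
225 [197, 196, 196, 195, 196, 196, 196, 195, 196, 195, 195, 183, 159, 147, 157, 158, 146, 134, 122, 111, 107, 103, 104, 103, 102, 101, 104, 103, 103, 104, 104, 104, 102, 103, 103, 103, 103, 103, 103, 102, 103, 101, 103, 103, 101, 97, 84, 78, 80, 81, 81, 76, 73, 102, 139, 155, 156, 156, 171, 182]
255 [192, 166, 144, 137, 135, 135, 137, 136, 127, 103, 71, 55, 60, 92, 139, 171, 180, 180, 180, 180, 180, 180, 181, 181, 181, 181, 181, 180, 182, 181, 180, 166, 131, 99, 89, 90, 88, 87, 88, 89, 86, 87, 87, 88, 89, 87, 85, 87, 87, 87, 86, 88, 104, 125, 121, 130, 161, 178, 181, 180]
290 [206, 206, 206, 205, 205, 206, 206, 206, 205, 206, 206, 205, 205, 206, 205, 206, 205, 204, 204, 205, 204, 205, 205, 206, 206, 204, 191, 155, 128, 121, 120, 114, 110, 111, 112, 119, 123, 120, 11
[... 1846 characters left out ...]
 108, 113, 123, 137, 131, 115, 110, 105, 106, 107]
128 [102, 103, 101, 103, 103, 104, 99, 101, 100, 97, 94, 96, 95, 96, 95, 96, 90, 90, 90, 89, 88, 87, 89, 88, 86, 87, 90, 87, 90, 91, 86, 88, 87, 89, 88, 87, 91, 104, 121, 120, 114, 102, 97, 100, 104, 101, 98, 102, 106, 108, 107, 105, 105, 105, 106, 106, 105, 105, 105, 106, 105]
roof front [254.1 141.1]
roof L [181.8 141.2]
roof R [326.4 141. ]
rim front [253.9 135.5]
tip+ [254.  104.7]
br62 [254.1 101.5]
br y+9 [240.4 105.6]
br y-9 [267.9 105.5]
br50 [254.1 102.5]
sw +x+y [231.9  93.2]
sw +x-y [272.5  93.1]
sw -x [252.3 127.3]
slot+ [252.3 105.2]
slot- [252.3 115.7]
slot [252.3 110.5]
plate+x [252.4 105.4]
plL [202.5 111.3]
plR [302.2 111.3]
```

Comparing prediction with image, the hood sits about 2.6 mm back along x in the hand and needs about +2.9 mm x, +0.4 mm y. The jig model matches to about 0.3 mm. I'll correct and lower to just above the slot.

drive_tool(
  deltas=[
    [0.3,0.05,-1,0,0,0,8],
    [0,0,-2.5,0,0,0,8],
    [0,0,-2.5,0,0,0,8],
    [0,0,-1.3,0,0,0,8],
    [0,0,0,0,0,0,8],
  ],
)

```text
t: 17.6
position: [0.4898, 0.0104, 0.1317]
ee_rot: [0.0, 0.992, -0.124, -0.001]
contact_force: [0.1, -0.0, -3.2]
width: 0.014
grip_force: 30.0
```

drive_tool(
  deltas=[
    [0,0,0,0,0,0,8],
  ],
)

```text
t: 17.73
position: [0.4909, 0.0103, 0.133]
ee_rot: [0.0, 0.992, -0.124, 0.001]
contact_force: [0.6, 0.0, -2.2]
width: 0.014
grip_force: 30.0
```

```bash
python3 w.py w9 slot:.07; python3 - <<'E'
from rect import *
s=ctrl.read_state(); p=s["position"]
a=np.load("w.npy").astype(int); c=lwc(); g=a.mean(2).round().astype(int)
t=np.radians(-14.4); R=np.array([[np.cos(t),-np.sin(t)],[np.sin(t),np.cos(t)]])
ctr=p[:2]+R@[-.0026,.0006]
print("ctr",ctr,"err in nest frame mm",1000*R.T@(ctr-[.488,.010]))
H=lambda x,y,z: np.round(proj(c,[*(ctr+R@[x,y]),p[2]-.0713+z]),1)
S=lambda x,y,z: np.round(proj(c,[*(np.array([.488,.010])+R@[x,y]),z]),1)
for n,q in {"roof front":(.06,.03,.062),"rim front":(.06,.03,0),"br62":(.0855,0,.062),"br y+9":(.083,.009,.062),"br y-9":(.083,-.009,.062)}.items(): print(n,H(*q))
for n,q in {"sw +x+y":(.101,.022,.07),"sw +x-y":(.101,-.022,.07),"sw -x+y":(.065,.022,.07),"slot+":(.0885,0,.07),"slot y+":(.083,.0125,.07),"slot y-":(.083,-.0125,.07)}.items(): print(n,S(*q))
u=int(H(.0855,0,.062)[0]);v=int(H(.083,0,.062)[1])+4
for d in (-24,0,24): print(u+d,v-25,g[v-25:v+45,u+d-1:u+d+2].mean(1).round().astype(int).tolist())
for vv in (v-12,v+2,v+8): print(vv,u-35,g[vv,u-35:u+36].tolist())
E
```

```text
tcp [0.4909 0.0103 0.133 ] tool y [-0.247 -0.969 -0.   ] yaw -104.29 t 17.725 w 0.013976754959400326 F [ 0.6  0.  -2.2] cam [ 0.564 -0.008  0.312]
slot 0.73 [112.4 251.6] [ 0.5687 -0.0075  0.07  ]
ctr [0.48859063 0.01167085] err in nest frame mm [0.15654952 1.76524322]
roof front [209. 145.]
rim front [219.9 138.5]
br62 [253.2 105.8]
br y+9 [239.5 109.7]
br y-9 [266.9 109.8]
sw +x+y [228.9  89.2]
sw +x-y [281.9  89.3]
sw -x+y [229.9 133.5]
slot+ [255.4 105. ]
slot y+ [240.6 111.8]
slot y- [270.1 111.8]
229 88 [185, 175, 167, 164, 164, 165, 165, 168, 169, 170, 161, 138, 115, 100, 91, 90, 89, 87, 89, 90, 91, 91, 90, 91, 91, 91, 89, 92, 90, 92, 92, 92, 93, 92, 91, 92, 92, 91, 94, 93, 93, 94, 94, 92, 94, 99, 98, 100, 98, 94, 82, 77, 79, 79, 79, 78, 97, 138, 165, 173, 173, 174, 177, 180, 179, 180, 179, 180, 177, 170]
253 88 [76, 102, 123, 133, 131, 132, 133, 133, 132, 133, 133, 126, 112, 98, 91, 84, 78, 95, 139, 168, 178, 178, 178, 179, 177, 179, 178, 179, 178, 179, 179, 176, 162, 122, 94, 88, 87, 89, 87, 88, 87, 88, 88, 86, 88, 87, 86, 86, 87, 87, 86, 87, 87, 87, 84, 87, 109, 145, 170, 1
[... 704 characters left out ...]
, 194, 197, 192]
115 218 [185, 165, 127, 103, 100, 101, 101, 102, 103, 99, 99, 95, 81, 70, 67, 71, 67, 67, 62, 59, 64, 102, 145, 171, 180, 177, 173, 171, 176, 176, 177, 179, 175, 178, 180, 180, 177, 178, 177, 177, 180, 179, 179, 178, 177, 176, 173, 171, 165, 145, 113, 79, 76, 93, 96, 98, 105, 119, 131, 134, 133, 137, 142, 165, 189, 199, 198, 198, 195, 194, 193]
121 218 [106, 100, 100, 103, 100, 101, 101, 100, 102, 102, 102, 92, 83, 72, 70, 68, 66, 68, 63, 61, 62, 66, 78, 88, 86, 85, 87, 86, 88, 85, 87, 89, 103, 121, 125, 125, 117, 109, 128, 164, 179, 177, 178, 178, 179, 175, 173, 172, 156, 117, 93, 89, 98, 96, 98, 98, 107, 122, 132, 136, 137, 137, 143, 167, 188, 195, 196, 199, 195, 194, 196]
```

Tongue error is now about 0.2 mm in x and about +1 mm in y. I'll correct by −1 mm and begin the descent.

drive_tool(
  deltas=[
    [0,-0.1,-0.3,0,0,0,8],
    [0,0,-0.3,0,0,0,8],
    [0,0,0,0,0,0,8],
    [0,0,0,0,0,0,8],
  ],
)

```text
t: 18.32
position: [0.4903, 0.0095, 0.1265]
ee_rot: [0.0, 0.992, -0.124, 0.0]
contact_force: [0.5, -0.3, -3.4]
width: 0.014
grip_force: 30.0
```

drive_tool(
  deltas=[
    [0,0,-0.3,0,0,0,8],
    [0,0,-0.3,0,0,0,8],
    [0,0,-0.3,0,0,0,8],
    [0,0,0,0,0,0,8],
  ],
)

```text
t: 18.82
position: [0.49, 0.0095, 0.1172]
ee_rot: [0.0, 0.992, -0.124, -0.0]
contact_force: [0.7, -0.1, -2.2]
width: 0.0138
grip_force: 30.0
```

The tip is about 6 mm into the mouth with no contact force. Continuing.

drive_tool(
  deltas=[
    [0,0,-0.3,0,0,0,8],
    [0,0,-0.3,0,0,0,8],
    [0,0,-0.3,0,0,0,8],
    [0,0,0,0,0,0,8],
  ],
)

```text
t: 19.32
position: [0.4901, 0.0095, 0.1082]
ee_rot: [0.0, 0.992, -0.124, -0.0]
contact_force: [-0.3, 0.0, -2.6]
width: 0.0139
grip_force: 30.0
```

drive_tool(
  deltas=[
    [0,0,-0.25,0,0,0,8],
    [0,0,-0.2,0,0,0,8],
    [0,0,-0.1,0,0,0,8],
    [0,0,0,0,0,0,8],
  ],
)

```text
t: 19.82
position: [0.4902, 0.0095, 0.1029]
ee_rot: [0.0, 0.992, -0.124, -0.0]
contact_force: [0.3, 0.7, -1.6]
width: 0.014
grip_force: 30.0
```

drive_tool(
  deltas=[
    [0,0,-0.1,0,0,0,8],
    [0,0,-0.1,0,0,0,8],
    [0,0,0,0,0,0,8],
  ],
)

```text
t: 20.2
position: [0.4903, 0.0096, 0.1011]
ee_rot: [-0.0, 0.992, -0.124, 0.0]
contact_force: [-1.0, 0.7, -0.3]
width: 0.0138
grip_force: 30.0
```

drive_tool(
  deltas=[
    [0,0,-0.1,0,0,0,8],
    [0,0,-0.05,0,0,0,8],
    [0,0,0,0,0,0,8],
  ],
)

```text
t: 20.58
position: [0.4903, 0.0096, 0.0997]
ee_rot: [-0.0, 0.992, -0.124, 0.0]
contact_force: [-1.7, 1.4, 2.6]
width: 0.0137
grip_force: 30.0
```

The rim touches at the predicted height (about 0.101) with about 5 N, so the hood is home. Releasing and rising.

drive_tool(
  deltas=[
    [0,0,0,0,0,0,20],
    [0,0,0,0,0,0,40],
    [0,0,0,0,0,0,40],
    [0,0,1,0,0,0,40],
    [0,0,4,0,0,0,40],
  ],
)

```text
t: 21.2
position: [0.4889, 0.0095, 0.1492]
ee_rot: [0.001, 0.992, -0.125, -0.002]
contact_force: [-0.2, -0.5, 0.1]
width: 0.0375
grip_force: 0.0
```

drive_tool(
  deltas=[
    [0,0,6,0,0,0,40],
    [0,0,6,0,0,0,40],
    [0,0,0,0,0,0,40],
    [0,0,0,0,0,0,40],
  ],
)

```text
t: 21.7
position: [0.4897, 0.0099, 0.2694]
ee_rot: [-0.0, 0.992, -0.124, -0.0]
contact_force: [0.6, 0.5, -0.8]
width: 0.0376
grip_force: 0.0
```

```bash
python3 w.py w10 hood_grip:.114 hood:.03 module_core:.057 slot:.07; python3 - <<'E'
from rect import *
a=np.load("w.npy").astype(int); c=lwc(); g=a.mean(2).round().astype(int)
t=np.radians(-14.3); R=np.array([[np.cos(t),-np.sin(t)],[np.sin(t),np.cos(t)]])
S=lambda x,y,z: np.round(proj(c,[*(np.array([.488,.010])+R@[x,y]),z]),1)
for n,q in {"br end":(.0855,0,.092),"br end if 15mm high":(.0855,0,.107),"br y+9":(.08,.009,.092),"br y-9":(.08,-.009,.092),"roof L":(.06,.049,.092),"roof R":(.06,-.049,.092)}.items(): print(n,S(*q))
u,v=S(.08,0,.092).astype(int)
print(v-25,g[v-25:v+20,u-1:u+2].mean(1).round().astype(int).tolist())
print(u-25,g[v,u-25:u+26].tolist())
v2=int(S(.04,0,.092)[1]); L=int(S(.04,.049,.092)[0]);Rr=int(S(.04,-.049,.092)[0])
print(S(.04,.049,.092),S(.04,-.049,.092),L-12,g[v2,L-12:L+13].tolist(),Rr-12,g[v2,Rr-12:Rr+13].tolist())
import subprocess
b=vision.snapshot("side");s=cam("side")
for n,z in (("hood_grip",.114),("hood",.03),("tongue_tip",.048)):
    print(n,[(round(r["score"],2),r["at"]) for r in nets.landmark_of("side",n)], proj(s,[.488,.010,z]))
E
```

```text
tcp [0.4897 0.0099 0.2694] tool y [-0.246 -0.969 -0.001] yaw -104.26 t 21.7 w 0.03763781745188938 F [ 0.6  0.5 -0.8] cam [ 0.563 -0.008  0.448]
hood_grip 0.58 [180.3 256.1] [0.4887 0.0074 0.114 ]
hood 0.82 [170.3 254.4] [0.4861 0.0101 0.03  ]
hood 0.78 [209.1 437.3] [ 0.3523 -0.2588  0.03  ]
slot 0.83 [112.9 255. ] [ 0.5682 -0.0115  0.07  ]
br end [254.3 110.6]
br end if 15mm high [254.3 110.3]
br y+9 [247.1 115.2]
br y-9 [261.5 115.2]
roof L [215.8 131.5]
roof R [292.8 131.5]
90 [98, 99, 113, 137, 148, 145, 143, 146, 140, 135, 138, 142, 143, 143, 141, 134, 113, 101, 91, 76, 73, 84, 92, 94, 94, 93, 94, 94, 94, 93, 93, 93, 94, 92, 95, 92, 93, 93, 92, 93, 91, 100, 121, 139, 151]
229 [108, 106, 107, 109, 109, 109, 107, 108, 101, 89, 79, 73, 70, 68, 66, 61, 66, 74, 86, 94, 93, 93, 95, 93, 94, 91, 93, 92, 96, 91, 88, 88, 81, 72, 65, 64, 63, 65, 68, 73, 73, 82, 95, 106, 115, 112, 112, 111, 111, 113, 110]
[216.3 147.3] [292.2 147.3] 204 [111, 111, 110, 113, 111, 111, 112, 105, 90, 86, 92, 111, 138, 161, 167, 165, 161, 159, 160, 169, 184, 190, 193, 191, 191] 280 [194, 193, 191, 187, 178, 165, 160, 165, 176, 184, 181, 167, 132, 109, 100, 89, 87, 92, 108, 110, 110, 110, 109, 105, 108]
hood_grip [(0.77, [182.9, 287.0]), (0.76, [272.6, 341.2])] [286.71206596 182.7330175 ]
hood [(0.92, [205.7, 286.2]), (0.56, [302.7, 337.4])] [285.63119615 211.6057739 ]
tongue_tip [(0.78, [327.6, 361.3]), (0.59, [199.2, 311.6])] [285.85920223 205.60028701]
```

All readings agree that the hood is home: the bracket end, roof sides and side-view grip height are each within about 1 px of prediction. The gripper is clear, so I'm handing in.

```bash
python3 -c "
from workcell import ctrl; print(ctrl.job_done())"
```

```text
the job is handed in; nothing more can be done
None
```

The transformer board lies centred between the jig pins and the clear hood stands fully home over it with its tongue in the slot; the job was handed in at about 22 s, but the hand-in call gave no verdict.

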